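# Shift the coil winder into third gear

## Task

Shift the bench coil winder into third gear: push its red-knobbed clutch lever back towards you until the clutch is fully out, take the black gear lever to neutral in the left-hand lane of the H-shaped gate, across to the right and forward, away from you, until it is fully home in third (the far right slot), then push the clutch lever forward again until the clutch is fully in. Only push the levers with the fingers: grip nothing, be gentle, and leave the things lying round the winder where they are.

Things in the scene. Friction and masses are not known exactly. Their poses are not given: they have to be found in the camera images.
- coil_winder: bench coil winder, fixed: blue-grey gearbox on a dark base 120 x 410 mm, motor at its right end, spindle with an empty coil former at its left. Origin: underside of the base under the housings (base runs 200 mm right to 210 mm left of it); x forward (away from the robot), y left, z up. Apart from the two levers nothing on it is higher than 99 mm
- gate_centre (a point): middle of the steel-grey H gate, on its top face (96 mm up; plate 90 x 92 mm; winder x 0, y -65 mm), axes as the winder's. Two fore-aft lanes 30 mm apart, joined by one cross slot in the middle: first is left forward, second left back, third right forward, fourth right back
- gear_knob (a point): middle of the black gear knob (31 mm across, 44 mm tall, from 22 mm below to 22 mm above this point), 150 mm up the 10 mm steel lever from its pivot, which lies at x 0, y -65, z 21 mm of the winder. The knob stands about 170 mm above the bench
- clutch_knob (a point): centre of the red clutch ball (27 mm across), 98 mm up its 8 mm lever from the pivot, which lies at x 0, y 75, z 50 mm of the winder. It stands 143 to 148 mm above the bench
- gear_shift (a joint): gear lever's fore-aft angle, rad: 0 neutral (level with the cross slot), +0.26 fully forward in first or third, -0.26 fully back in second or fourth. Starts anywhere in the left-hand lane, -0.25 to 0.25. No spring: it stays where it is left; about 3 N at the knob moves it. It crosses freely within about 0.02 rad of 0; the tongues' round noses lead it in from about 0.04
- gear_across (a joint): gear lever's sideways angle, rad: -0.2 left-hand lane (start), +0.2 right-hand lane (leans to the winder's right, -y); stops at 0.21 either way. It stays where it is left; about 3 N at the knob moves it; the gate's solid tongues let it cross only near neutral
- clutch_lever (a joint): clutch lever's angle, rad: 0 clutch in, lever leaning 0.33 rad forward (start, 0 to 0.04); 0.66 clutch out, lever leaning 0.33 rad back towards the robot; both are stops. It stays where it is left; about 3 N at the ball moves it
- potting_tub: bystander: small open black case, 34 x 62 x 28 mm, left of the winder, loose; origin under its middle
- screw_tin: bystander: flat round tin with a green lid, 66 mm across, 22 mm tall, right of the winder, loose; origin under its middle
- marker_black: bystander: black felt marker, 138 x 17 mm, lying left of the winder, loose; origin under its middle

How it is judged:
By the outcome, as a careful person would: the job done as asked, in the order asked, and still so for the second after the job is handed in, with the robot touching nothing.
It also fails if it takes over 67 s, if anything falls off the work surface, if the arm or the gripper's body presses on something with over 40 N, if the wrist force passes 120 N, or if a joint passes its speed limit or range.

## Robot

A 6-joint arm with a two-finger parallel gripper is mounted at the origin on a cart in front of the work surface, level with it; the furniture and walls round the work are solid. World frame = base frame: x ahead of the robot, y to its left, z up, the work surface at z = 0. Lengths are in mm, angles in rad, forces in N, time in s.
With the tool pointing down it reaches from about 350 to 775 mm from the base axis. Payload 7.3 kg.
Tool frame: the origin (TCP) lies midway between the tips of the shut fingers; the grasp point (between the pads) lies 19 mm behind it; x points along the fingers, y is the direction in which the jaws open and shut, and the axes are right-handed (so a half turn about x gives the same grasp; the last joint's range is limited). The gripper opens to 92 mm and grips with 3 to 60 N. Pads are 19 mm wide; open, the fingers measure 130 mm over their backs; the gripper's body (75 mm by 190 mm) begins 47 mm behind the grasp point.
Start: joints at [0.96, 0.342, 1.524, -0, 1.275, -0.146], TCP at [235.317, 469.33, 226.741] pointing down, gripper open.
Joint ranges: [-2.53, 2.53], [-0.77, 2.02], [0.04, 2.7], [-1, 4.14], [0.28, 2.66], [-3.11, 3.11]. Speed limits (rad/s): [2.57, 2.57, 3.14, 3.14, 3.14, 3.14].

## Interface

Orientations are given as [roll, pitch, yaw] about the fixed x, y, z axes, in that order (R = Rz(yaw) Ry(pitch) Rx(roll)).
In Python, from plant import get_obs, capture, close_job gives the robot as it stands. The module is installed in compiled form; this text tells all that it offers.
- The arm moves only by the tool send_rows, never from a script. Its argument "moves" is a list of rows, each a list of 4 numbers: the shift along the tool's x, y, z in mm, then the turn about the tool's x in degrees. In form: [[tx, ty, tz, yaw], ...]. A call has 1 to 8 rows; each row shifts and turns the commanded pose from where the row before left it, along the tool's axes as they then stand; what a row does not reach is not made up. A row lasts 1/8 s, in which the tool goes at most 62.5 mm and 10.7 degrees, less where a joint would pass 70% of its speed; a pose out of reach is approached as far as the arm can. A call with a gripper value outside its range is refused whole. "hand" is the opening, from 0 (shut) to 1 (fully open), set as the call begins (left out, the last holds). The fingers move at their own pace and stop on an object; the grip force is fixed at half the most. Time passes only in rows, so rows that do not move let the fingers close. It gives the time, the measured TCP pose, the force and the opening at its end, in the units of the state.
- get_obs(): the state, without advancing time (a new reading comes with each control period).
- capture(name): name is "scene" or "top" or "wrist"; returns a dict with "image" (384x512x3 uint8, red, green, blue), "K" (3x3 intrinsics, pixels), "position" and "attitude" of the camera in the world; the wrist camera has in their place "mount" (4x4, takes a point from camera to tool coordinates, whose origin is the TCP and whose axes are the tool frame's). Camera axes: x right, y down, z forward; pixel columns grow to the right and rows downward; lengths in mm; the calibration is good to about 2 mm. A picture is of the moment at which its call begins: read the wrist's pose just before it. There is no depth.
- close_job(): hands the job in, once; it reports no verdict.
The state is a dict: "time": time; "joint_positions": joint angles; "dq": joint speeds; "tau": joint torques, N m; "tool_pos": TCP position; "tcp_rot": TCP orientation; "contact_force": force on the tool from outside, world axes, zero at the start; "moment": the same for the moment, N m; "grip_width": finger opening in mm.
Only numpy, scipy, OpenCV 4.12 (cv2) and the standard library are available. Lean on these libraries where they do the work, as an engineer would, in place of code of your own. Each camera call takes 0.05 s, during which the arm holds its last target. There are 200 camera calls.

## Working session

There is one attempt and no reset: what is moved stays moved. The work goes in short steps, Python scripts to look and compute and a tool call to move; the robot and the scene stay as the last step left them, time stands still between calls to the robot, and variables do not carry over. Pictures are saved under pics/ and viewed, about 8 in all and at most 12, crops included, and the job is handed in when it is done.

Besides the shell and the picture viewer there is one more tool, called after "Call:" by a JSON object that holds its "method" and its "body", one argument or row to a line. send_rows: Moves the arm, as the interface text tells. Its arguments: {"type":"object","properties":{"moves":{"type":"array","items":{"type":"array","items":{"type":"number"}}},"hand":{"type":"number"}},"required":["moves"]}

```bash
mkdir -p pics
python3 - <<'E'
from plant import get_obs,capture
import cv2,numpy as np
o=get_obs();print({k:np.round(v,3).tolist() for k,v in o.items()})
for n in("scene","top"):
    c=capture(n);cv2.imwrite(f"pics/{n}0.png",c["image"][:,:,::-1]);print(n,c["K"],c["position"],c["attitude"])
c=capture("wrist");print(c["K"],c["mount"])
np.set_printoptions(suppress=True)
E
```

```text
{'time': 0.0, 'joint_positions': [0.96, 0.343, 1.525, 0.0, 1.275, -0.146], 'dq': [-0.001, 0.002, -0.001, -0.001, -0.0, 0.001], 'tau': [0.001, -43.125, -24.422, 0.072, 0.056, -0.0], 'tool_pos': [235.072, 468.978, 226.054], 'tcp_rot': [-1.725, 1.569, -2.189], 'contact_force': [0.458, -0.14, -0.349], 'moment': [-0.048, -0.027, -0.011], 'grip_width': 91.793}
scene [[432.51898893   0.         260.55572933]
 [  0.         432.51898893 193.24570318]
 [  0.           0.           1.        ]] [-124.58084989 -565.65398605  858.8162429 ] [-2.2420529  -0.01901707 -0.70620447]
top [[411.51980291   0.         258.10133577]
 [  0.         411.51980291 193.43922141]
 [  0.           0.           1.        ]] [ 400.42207136  108.55637167 1251.82074608] [-3.03120198 -0.00330205 -1.57708232]
[[280.38030556   0.         256.22473882]
 [  0.         280.38030556 187.44620137]
 [  0.           0.           1.        ]] [[ 1.01478636e-03 -2.82725018e-01  9.59200466e-01 -1.57896995e+02]
 [ 9.99999394e-01  6.96832203e-04 -8.52557810e-04 -1.02637780e+00]
 [-4.27362351e-04  9.59200750e-01  2.82725554e-01 -7.78318083e+01]
 [ 0.00000000e+00  0.00000000e+00  0.00000000e+00  1.00000000e+00]]
```

View pics/scene0.png

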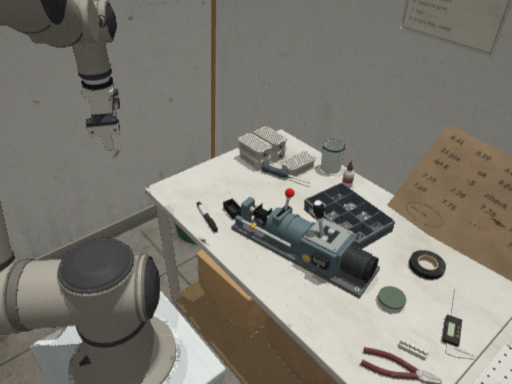

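View pics/top0.png

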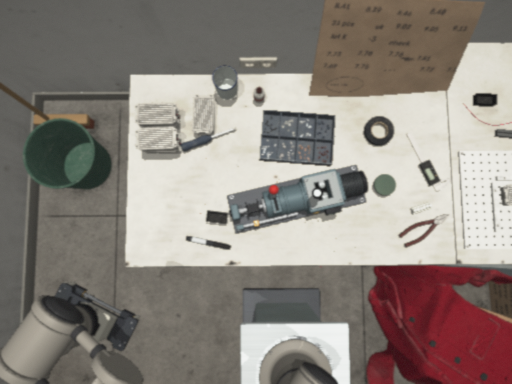

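The scene picture shows the winder mid-bench with the clutch ball at about (290,193) and the gear knob at about (319,208). In the top picture they are at about (274,189) and (318,193). I'll zoom in on both.

Run:
```python
import cv2,numpy as np
a=cv2.imread("pics/scene0.png")[170:295,215:390];b=cv2.imread("pics/top0.png")[155:240,215:385]
a=cv2.resize(a,None,fx=4.5,fy=4.5,interpolation=cv2.INTER_CUBIC)
b=cv2.resize(b,None,fx=4.7,fy=4.7,interpolation=cv2.INTER_CUBIC)
cv2.imwrite("pics/a.png",a);cv2.imwrite("pics/b.png",b)
```

```text
(no output)
```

View pics/a.png

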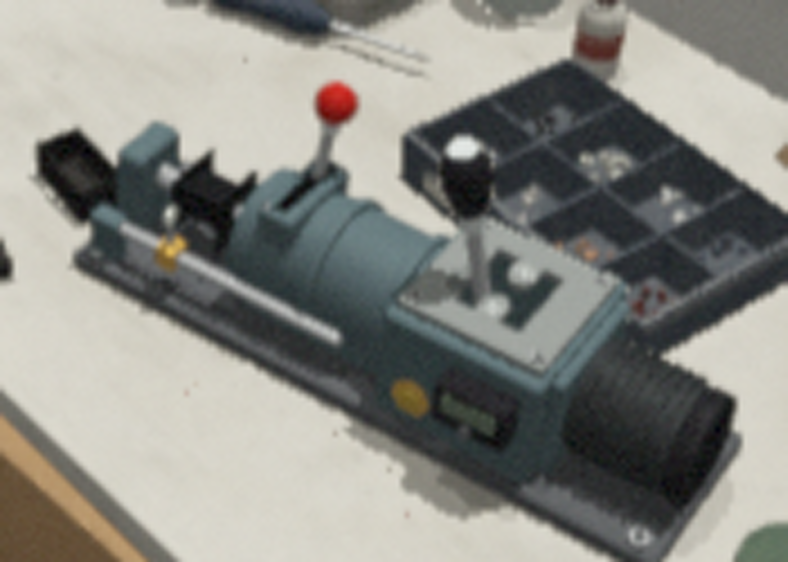

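View pics/b.png

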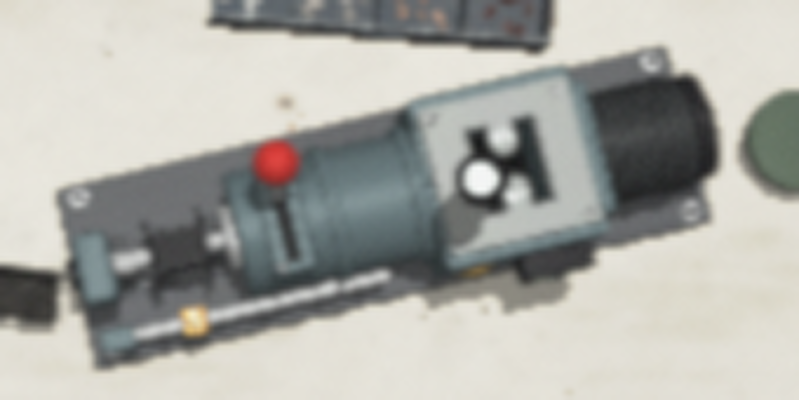

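```bash
cat > h.py <<'E'
import numpy as np
from scipy.spatial.transform import Rotation as Ro
C={"scene":([[432.519,0,260.556],[0,432.519,193.246],[0,0,1]],[-124.581,-565.654,858.816],[-2.2420529,-0.01901707,-0.70620447]),
"top":([[411.52,0,258.101],[0,411.52,193.439],[0,0,1]],[400.422,108.556,1251.821],[-3.03120198,-0.00330205,-1.57708232])}
def proj(n,P):
    K,p,a=C[n];q=(np.atleast_2d(P)-p)@Ro.from_euler("xyz",a).as_matrix()
    q=q@np.array(K).T;return q[:,:2]/q[:,2:]
def W(p,P): return Ro.from_euler("z",p[2]).apply(np.atleast_2d(P))+[p[0],p[1],0]
def ball(c,r=98): t=.33-c;return np.array([r*np.sin(t),75,50+r*np.cos(t)])
def lever(s,a,r=150):
    return np.array([0,-65,21])+r*np.array([np.sin(s),-np.sin(a)*np.cos(s),np.cos(a)*np.cos(s)])
E
python3 - <<'E'
from h import *
from scipy.optimize import least_squares
ct=lambda q:(np.array(q)+.5)/4.7-.5+[215,155]
cs=lambda q:(np.array(q)+.5)/4.5-.5+[215,170]
bt=ct([[60,187],[97,367],[709,218],[665,48]]);pt=ct([[415,112],[445,268],[607,225],[572,68]])
ps=cs([[480,218],[398,297],[543,368],[628,285]])
B=np.array([[60,210],[-60,210],[-60,-200],[60,-200]]);
Pl=np.array([[45,-65+46,96],[-45,-19,96],[-45,-111,96],[45,-111,96]])
def res(p):
    x=p[:3]*[100,100,1]
    b=np.c_[B,np.full(4,p[6]*10)]
    r=[proj("top",W(x,b))-bt,proj("top",W(x,Pl))-pt,proj("scene",W(x,Pl))-ps,
     proj("top",W(x,ball(p[3])))-ct([276,162]),proj("scene",W(x,ball(p[3])))-cs([336,103]),
     proj("top",W(x,lever(p[4],p[5],172)))-ct([481,180]),proj("scene",W(x,lever(p[4],p[5],171)))-cs([463,147])]
    return np.vstack(r).ravel()
s=least_squares(res,[5,0,.2,0.02,0,-.2,.8],loss="soft_l1")
np.set_printoptions(suppress=True,precision=3)
print(s.x,'\n',res(s.x).reshape(-1,2))
x=s.x[:3]*[100,100,1]
for n,P in [("ball",ball(s.x[3])),("ball out",ball(.66)),("knob",lever(*s.x[4:6])),("gate",[0,-65,96]),("neutL",lever(0,-.2)),("neutR",lever(0,.2)),("third",lever(.26,.2))]: print(n,W(x,P))
E
```

```text
[ 5.227 -0.166  0.219  0.041 -0.064 -0.211  0.225] 
 [[-1.315  0.274]
 [-0.665  0.464]
 [ 0.385  2.065]
 [-0.024  0.397]
 [ 0.663 -0.041]
 [ 1.784 -2.379]
 [-1.012 -0.479]
 [-1.313  2.198]
 [ 0.815 -0.937]
 [ 0.833  0.088]
 [ 0.55   0.635]
 [-1.076 -1.051]
 [ 0.034  0.45 ]
 [ 1.035  0.016]
 [-0.539  0.185]
 [ 0.532  0.348]]
ball [[533.632  62.67  143.945]]
ball out [[475.397  49.737 142.712]]
knob [[520.607 -51.504 167.371]]
gate [[536.751 -80.048  96.   ]]
neutL [[530.29  -50.957 168.01 ]]
neutR [[ 543.212 -109.14   168.01 ]]
third [[580.64  -99.802 163.069]]
```

```bash
cat >> h.py <<'E'
PW=np.array([522.7,-16.6,.219])
def plan(Pw=None,world=None,turn=0,o=None,quiet=False):
    """shift in tool axes (after turn deg about tool x) from measured pose to winder-frame point Pw"""
    from plant import get_obs
    o=o or get_obs();R=Ro.from_euler("xyz",o["tcp_rot"])*Ro.from_euler("x",turn,degrees=True)
    t=W(PW,Pw)[0] if world is None else world
    return R.inv().apply(t-np.array(o["tool_pos"]))
E
python3 - <<'E'
from h import *
from plant import get_obs
o=get_obs();R=Ro.from_euler("xyz",o["tcp_rot"]).as_matrix();np.set_printoptions(suppress=True,precision=3);print(R)
a=np.arctan2(R[1,2],R[0,2]);print("tool z heading",a,"turn about x to head winder x:",-np.degrees(.219-a))
t=-np.degrees(.219-a)
for tt in (t,):
    print(plan([-45,10,226],turn=tt), plan([-45,10,226]))
print(W(PW,[[-45,10,226],[72,75,130]]))
E
```

```text
[[-0.001  0.448  0.894]
 [-0.001  0.894 -0.448]
 [-1.    -0.001 -0.   ]]
tool z heading -0.46479897503751283 turn about x to head winder x: -39.17879530502102
[   0.508 -526.543  130.191] [   0.508 -325.918  433.561]
[[476.602 -16.615 226.   ]
 [576.686  72.251 130.   ]]
```

Call:
{"method": "send_rows", "body": {
  "moves": [
    [0,0,0,-9.8],
    [0,-20,5,-9.8],
    [0,-40,10,-9.8],
    [0,-50,10,-9.8],
    [0,-60,15,0],
    [0,-60,15,0],
    [0,-60,15,0],
    [0,-60,15,0]
  ],
  "hand": 0
}}

```text
time: 1.15
tool_pos: [363.0, 135.4, 226.8]
tcp_rot: [0.21, 1.57, 0.43]
contact_force: [1.1, 0.6, 0.8]
grip_width: 16.1
```

Call:
{"method": "send_rows", "body": {
  "moves": [
    [0,-60,15,0],
    [0,-60,15,0],
    [0,-40,10,0],
    [0,-15,5,0],
    [0,0,0,0],
    [0,0,0,0]
  ]
}}

```text
time: 1.9
tool_pos: [443.9, -22.6, 226.6]
tcp_rot: [2.118, 1.57, 2.339]
contact_force: [0.0, 0.4, 0.0]
grip_width: 0.9
```

```bash
cat >> h.py <<'E'
def wproj(o,c,P):
    R=Ro.from_euler("xyz",o["tcp_rot"]).as_matrix();M=np.array(c["mount"])
    q=(np.atleast_2d(P)-o["tool_pos"])@R; q=(q-M[:3,3])@M[:3,:3]; q=q@np.array(c["K"]).T
    return q[:,:2]/q[:,2:]
E
python3 - <<'E'
from h import *
from plant import get_obs,capture
import cv2,pickle
o=get_obs();c=capture("wrist");pickle.dump((o,c),open("w1.pkl","wb"))
print(o["time"],o["tool_pos"],o["grip_width"],plan([-45,10,226]))
im=np.ascontiguousarray(c["image"][:,:,::-1])
im=cv2.resize(im,(800,600),interpolation=cv2.INTER_CUBIC)
cv2.imwrite("pics/w1.png",im)
E
```

```text
1.9 [443.88215006 -22.56027076 226.62727096] 0.8725498441025887 [ 0.74702652 -1.42107795 33.15074442]
```

View pics/w1.png

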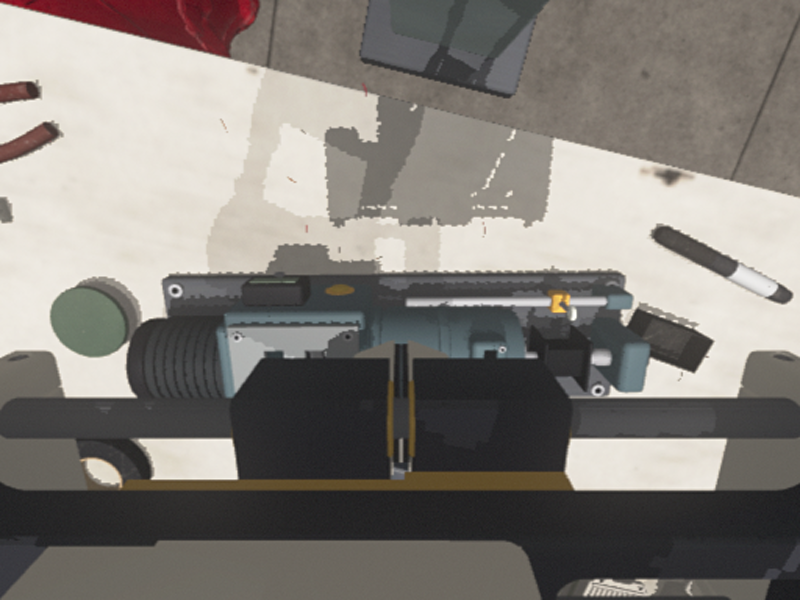

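The wrist picture shows the winder square to the tool. The near base corners are at (165,275) and (622,272), and the plate's near corners are around (228,320) and (362,320). The fingers hide the levers. I'll check my pose estimate against these points.

Run:
```python
from h import *
import pickle
o,c=pickle.load(open("w1.pkl","rb"));np.set_printoptions(suppress=True,precision=1)
print(wproj(o,c,W(PW,[[-60,-200,0],[-60,210,0],[-60,-200,8],[-60,210,8],[-45,-111,96],[-45,-19,96]]))*1.5625)
print(plan([75,70,226]),W(PW,[75,70,226]))
```

```text
[[166.4 274.8]
 [619.9 275.7]
 [161.8 277. ]
 [624.2 277.9]
 [226.3 328.9]
 [357.1 329.1]]
[  0.8  58.3 153.3] [[580.7  68.  226. ]]
```

Call:
{"method": "send_rows", "body": {
  "moves": [
    [0,12,30,0],
    [0,16,45,0],
    [0,16,45,0],
    [0,14,33,0],
    [0,0,0,0],
    [0,0,0,0]
  ]
}}

```text
time: 2.7
tool_pos: [580.3, 66.8, 226.6]
tcp_rot: [3.021, 1.57, -3.042]
contact_force: [-0.2, 0.2, -1.1]
grip_width: 0.3
```

Run:
```python
from h import *
from plant import get_obs,capture
import cv2,pickle
o=get_obs();c=capture("wrist");pickle.dump((o,c),open("w2.pkl","wb"))
print(o["time"],o["tool_pos"],plan([75,75,130]))
im=cv2.resize(np.ascontiguousarray(c["image"][:,:,::-1]),(800,600),interpolation=cv2.INTER_CUBIC)
cv2.imwrite("pics/w2.png",im)
print(wproj(o,c,W(PW,[ball(.04),lever(-.064,-.211),lever(-.064,-.211,172),[-45,-111,96],[-45,-19,96],[45,-111,96],[45,-19,96],[-60,210,5],[60,-200,5]]))*1.5625)
```

```text
2.7 [580.25624241  66.7894272  226.60497261] [96.83696663  6.5714974   0.87680619]
[[411.79179622 224.94657211]
 [183.57274527 151.01763231]
 [169.91414784 146.06758144]
 [103.77483944  92.72403839]
 [255.75823541  93.10783095]
 [129.3003716  240.3873088 ]
 [268.03779351 240.71506122]
 [578.22813309  91.19777667]
 [ 92.14125887 239.8749436 ]]
```

View pics/w2.png

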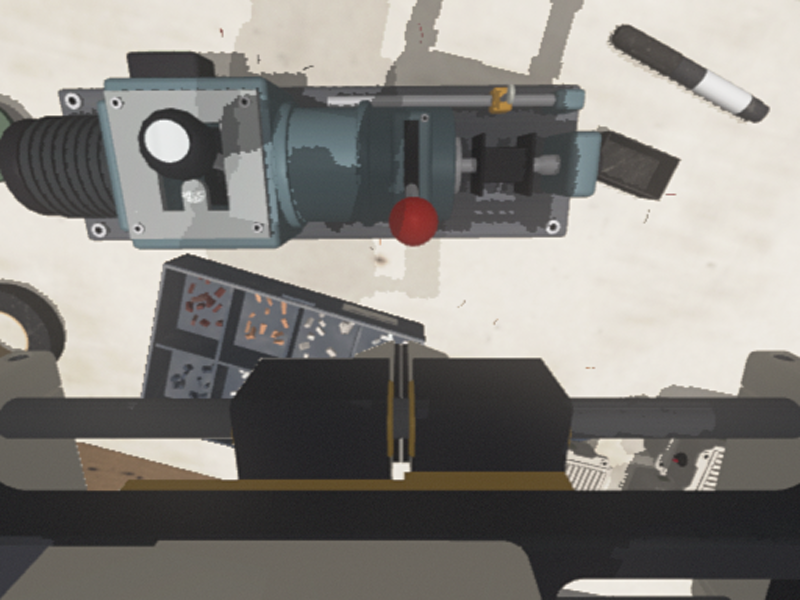

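The levers show clearly now: ball at (413,221), knob cap at (167,141), and plate corners at (107,91), (260,91), (131,236) and (270,237). I'll refit with these.

Run:
```python
from h import *
import pickle
from scipy.optimize import least_squares
o,c=pickle.load(open("w2.pkl","rb"));np.set_printoptions(suppress=True,precision=3)
Pl=np.array([[-45,-111,96],[-45,-19,96],[45,-111,96],[45,-19,96]])
obs=np.array([[107,91],[260,91],[131,236],[270,237],[413,221],[167,141]])/1.5625
def res(p):
    x=PW+p[:3]*[10,10,.1]
    return (wproj(o,c,W(x,np.vstack([Pl,ball(p[3]),lever(p[4],p[5],172)])))-obs).ravel()
s=least_squares(res,[0,0,0,.02,0,-.2],loss="soft_l1",bounds=([-9]*3+[0,-.3,-.212],[9]*3+[.04,.3,-.19]));print(s.x,PW+s.x[:3]*[10,10,.1]);print(res(s.x).reshape(-1,2))
```

```text
[-0.213  0.131 -0.026  0.04  -0.065 -0.196] [520.568 -15.288   0.216]
[[-0.508 -1.292]
 [-0.922 -0.772]
 [ 0.141  0.811]
 [ 0.17   0.61 ]
 [ 1.202  0.647]
 [ 0.    -0.   ]]
```

```bash
sed -i 's/^PW=.*/PW=np.array([520.6,-15.3,.217])/' h.py
cat >> h.py <<'E'
def loc(o):
    p=np.array(o["tool_pos"])-[PW[0],PW[1],0]; r=Ro.from_euler("z",-PW[2]); return np.r_[r.apply(p),r.apply(o["contact_force"])]
E
python3 -c "
from h import *
from plant import get_obs
print(plan([72,75,130]),loc(get_obs()))"
```

```text
[96.83977855  8.15761872 -3.73900371] [ 7.58226208e+01  6.68522477e+01  2.26837345e+02  5.51906841e-01
 -1.38036199e-01 -2.12681571e-01]
```

Call:
{"method": "send_rows", "body": {
  "moves": [
    [25,8,0,0],
    [35,0,0,0],
    [27,0,0,0],
    [9,0,0,0],
    [0,0,-10,0],
    [0,0,-10,0],
    [0,0,-10,0],
    [0,0,-10,0]
  ]
}}

```text
time: 3.75
tool_pos: [541.2, 65.0, 132.2]
tcp_rot: [-0.198, 1.566, 0.021]
contact_force: [2.7, 0.4, 1.4]
grip_width: 0.3
```

Call:
{"method": "send_rows", "body": {
  "moves": [
    [0,0,-8,0],
    [0,0,-8,0],
    [0,0,-7,0],
    [0,0,-7,0],
    [0,0,-4,0],
    [0,0,0,0]
  ]
}}

```text
time: 4.5
tool_pos: [506.5, 57.7, 130.4]
tcp_rot: [2.879, 1.569, 3.099]
contact_force: [0.8, -0.3, 0.4]
grip_width: 0.7
```

```bash
python3 -c "
from h import *
from plant import get_obs
o=get_obs();print(o['time'],loc(o))"
```

```text
4.5 [  1.91187979  74.32879847 130.35726373   0.70972493  -0.4866093
   0.41991164]
```

Call:
{"method": "send_rows", "body": {
  "moves": [
    [0,0,-4,0],
    [0,0,-3,0],
    [0,0,-2,0],
    [0,0,-2,0]
  ]
}}

```text
time: 5.0
tool_pos: [497.0, 55.5, 130.8]
tcp_rot: [0.018, 1.569, 0.237]
contact_force: [6.8, 1.6, -3.6]
grip_width: 0.1
```

Call:
{"method": "send_rows", "body": {
  "moves": [
    [0,0,-2,0],
    [0,0,-1,0],
    [0,0,0,0]
  ]
}}

```text
time: 5.38
tool_pos: [496.8, 55.3, 131.1]
tcp_rot: [-0.047, 1.563, 0.172]
contact_force: [13.3, 3.7, -8.4]
grip_width: 0.3
```

Call:
{"method": "send_rows", "body": {
  "moves": [
    [0,0,-2,0],
    [0,0,0,0],
    [0,0,6,0],
    [0,0,10,0],
    [-20,0,0,0],
    [-30,0,0,0],
    [-20,-10,-5,0],
    [0,-30,-15,0]
  ]
}}

```text
time: 6.38
tool_pos: [497.2, 14.7, 202.3]
tcp_rot: [-0.257, 1.568, -0.036]
contact_force: [-0.5, -0.1, -0.4]
grip_width: 0.4
```

Call:
{"method": "send_rows", "body": {
  "moves": [
    [0,-35,-20,0],
    [0,-25,-15,0],
    [0,-9,0,0],
    [0,0,0,0],
    [0,0,0,0]
  ]
}}

```text
time: 7.0
tool_pos: [477.5, -59.8, 200.6]
tcp_rot: [1.892, 1.57, 2.112]
contact_force: [-0.7, 0.9, -0.2]
grip_width: 0.5
```

```bash
python3 -c "
from h import *
from plant import get_obs
o=get_obs();print(o['time'],loc(o),plan([-50,-35,140]))"
```

```text
7.0 [-51.66200323 -34.15751526 200.61228445  -0.51959737   1.01188227
  -0.22922329] [60.61150582 -0.88102375  1.67039564]
```

Call:
{"method": "send_rows", "body": {
  "moves": [
    [25,0,0,0],
    [25,0,0,0],
    [10,0,0,0],
    [0,0,6,0],
    [0,0,4,0],
    [0,0,2,0],
    [0,0,2,0]
  ]
}}

```text
time: 7.88
tool_pos: [491.4, -57.5, 141.1]
tcp_rot: [-0.401, 1.57, -0.182]
contact_force: [-0.4, 0.6, -0.3]
grip_width: 0.3
```

Call:
{"method": "send_rows", "body": {
  "moves": [
    [0,0,2,0],
    [0,0,2,0],
    [0,0,2,0],
    [0,0,2,0],
    [0,0,2,0],
    [0,0,0,0]
  ]
}}

```text
time: 8.62
tool_pos: [500.8, -55.3, 140.7]
tcp_rot: [1.558, 1.571, 1.777]
contact_force: [-2.2, -0.7, 1.1]
grip_width: 0.5
```

```bash
python3 -c "
from h import *
from plant import get_obs
o=get_obs();print(o['time'],loc(o))"
```

```text
8.625 [-27.93739016 -34.80563558 140.68680792  -2.2882713   -0.19665023
   1.13064073]
```

Call:
{"method": "send_rows", "body": {
  "moves": [
    [0,0,2,0],
    [0,0,1,0],
    [0,0,0,0],
    [0,0,0,0]
  ]
}}

```text
time: 9.12
tool_pos: [503.7, -54.7, 140.7]
tcp_rot: [0.811, 1.571, 1.03]
contact_force: [-2.0, -0.9, 1.7]
grip_width: 0.4
```

Run:
```python
from h import *
from plant import get_obs,capture
import cv2
o=get_obs();print(o['time'],loc(o))
a=capture("scene")["image"][:,:,::-1][170:295,215:390]
cv2.imwrite("pics/a2.png",cv2.resize(a,None,fx=4.5,fy=4.5,interpolation=cv2.INTER_CUBIC))
f=lambda P:((proj("scene",W(PW,P))-[215,170]+.5)*4.5-.5).round(1)
for s in(-.065,-.03,0,.03):print(s,f(lever(s,-.2,172)),f(lever(s,-.2,75)))
print(f(ball(.66)),f(ball(.6)))
```

```text
9.125 [-24.98496103 -34.81597165 140.67437224  -2.12219228  -0.40261099
   1.66431552]
-0.065 [[463.6 148.5]] [[481.5 284.8]]
-0.03 [[469.3 142.5]] [[483.9 282.1]]
0 [[474.2 137.6]] [[485.9 279.9]]
0.03 [[479.1 133.1]] [[487.9 277.8]]
[[278.4 155.5]] [[284.2 148.3]]
```

View pics/a2.png

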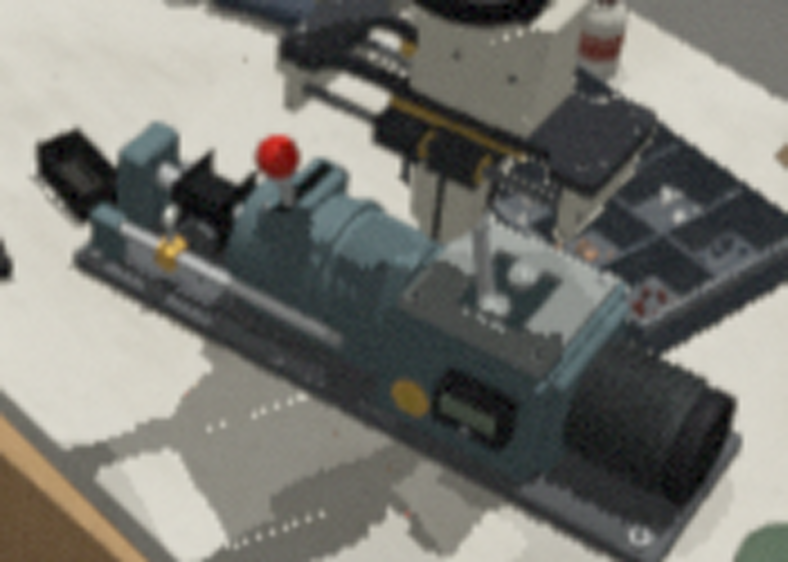

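Call:
{"method": "send_rows", "body": {
  "moves": [
    [0,0,-6,0],
    [0,0,-8,0],
    [0,20,0,0],
    [0,25,0,0],
    [0,5,10,0],
    [0,0,20,0],
    [0,0,9,0],
    [0,0,0,0]
  ]
}}

```text
time: 10.18
tool_pos: [517.5, -0.4, 140.5]
tcp_rot: [2.75, 1.571, 2.97]
contact_force: [-0.4, -0.6, 0.3]
grip_width: 0.7
```

Call:
{"method": "send_rows", "body": {
  "moves": [
    [0,-6,0,0],
    [0,-5,0,0],
    [0,-4,0,0],
    [0,-4,0,0],
    [0,-4,0,0],
    [0,0,0,0]
  ]
}}

```text
time: 10.92
tool_pos: [522.3, -23.1, 140.8]
tcp_rot: [0.379, 1.571, 0.598]
contact_force: [0.0, 1.8, 0.8]
grip_width: 0.5
```

```bash
python3 -c "
from h import *
from plant import get_obs
o=get_obs();print(o['time'],loc(o))"
```

```text
10.925 [-3.82169072e-02 -7.94860566e+00  1.40815520e+02  3.87228802e-01
  1.70896965e+00  7.96728118e-01]
```

Call:
{"method": "send_rows", "body": {
  "moves": [
    [0,-5,0,0],
    [0,-5,0,0],
    [0,-5,0,0],
    [0,-4,0,0],
    [0,0,0,0]
  ]
}}

```text
time: 11.55
tool_pos: [526.4, -41.9, 140.7]
tcp_rot: [-0.995, 1.571, -0.776]
contact_force: [0.4, 1.4, 1.1]
grip_width: 0.7
```

Call:
{"method": "send_rows", "body": {
  "moves": [
    [0,-5,0,0],
    [0,-5,0,0],
    [0,-5,0,0],
    [0,-5,0,0],
    [0,0,0,0]
  ]
}}

```text
time: 12.18
tool_pos: [530.8, -61.5, 140.7]
tcp_rot: [-0.993, 1.571, -0.774]
contact_force: [-0.1, 1.3, 1.1]
grip_width: 0.2
```

```bash
python3 -c "
from h import *
from plant import get_obs
o=get_obs();print(o['time'],loc(o))"
```

```text
12.175 [ 1.36240521e-02 -4.72990555e+01  1.40668253e+02  1.47885178e-01
  1.34061297e+00  1.05952138e+00]
```

Call:
{"method": "send_rows", "body": {
  "moves": [
    [0,-4,0,0],
    [0,-4,0,0],
    [0,-3,0,0],
    [0,-2,0,0],
    [0,0,0,0]
  ]
}}

```text
time: 12.8
tool_pos: [533.4, -73.8, 140.5]
tcp_rot: [2.543, 1.57, 2.762]
contact_force: [0.2, 1.7, -0.7]
grip_width: 0.6
```

```bash
python3 -c "
from h import *
from plant import get_obs
o=get_obs();print(o['time'],loc(o))"
```

```text
12.8 [-5.95709950e-02 -5.98960201e+01  1.40544308e+02  5.98476125e-01
  1.62194573e+00 -7.47839504e-01]
```

Call:
{"method": "send_rows", "body": {
  "moves": [
    [0,-1,0,0],
    [0,-1,0,0],
    [0,-1,0,0],
    [0,0,0,0]
  ]
}}

```text
time: 13.3
tool_pos: [534.1, -76.6, 140.7]
tcp_rot: [2.082, 1.571, 2.301]
contact_force: [-0.1, 1.9, -2.0]
grip_width: 0.3
```

Call:
{"method": "send_rows", "body": {
  "moves": [
    [0,-1,0,0],
    [0,-1,0,0],
    [0,-1,0,0],
    [0,0,0,0]
  ]
}}

```text
time: 13.8
tool_pos: [534.8, -79.6, 140.7]
tcp_rot: [0.962, 1.571, 1.181]
contact_force: [-0.5, 2.1, -1.5]
grip_width: 0.7
```

Run:
```python
from h import *
from plant import get_obs,capture
import cv2
o=get_obs();print(o['time'],loc(o))
a=capture("scene")["image"][:,:,::-1][170:270,255:390]
cv2.imwrite("pics/a3.png",cv2.resize(a,None,fx=5,fy=5,interpolation=cv2.INTER_CUBIC))
f=lambda P:((proj("scene",W(PW,P))-[255,170]+.5)*5-.5).round(1)
for s,A in((0,0),(0,.1),(0,.15),(0,.2)):print(s,A,f(lever(s,A,172)),f(lever(s,A,75)))
```

```text
13.8 [ 4.65624441e-02 -6.58649900e+01  1.40707041e+02  4.38636108e-03
  2.11585402e+00 -1.47604135e+00]
0 0 [[388.8 175.5]] [[365.5 321.4]]
0 0.1 [[420.  191.2]] [[378.3 328.3]]
0 0.15 [[435.5 200.1]] [[384.5 332.2]]
0 0.2 [[450.8 209.7]] [[390.7 336.2]]
```

View pics/a3.png

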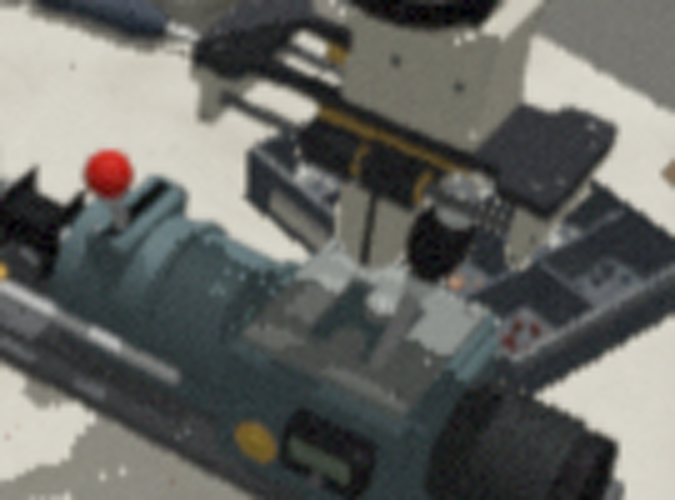

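Cap at about (465,192) and clutch ball still back at (108,173). The lever is in the right-hand lane, possibly already slightly forward. Next I'll go round behind it and push forward.

Call:
{"method": "send_rows", "body": {
  "moves": [
    [0,4,0,0],
    [0,4,-10,0],
    [0,0,-20,0],
    [0,0,-20,0],
    [0,-15,0,0],
    [0,-20,0,0],
    [0,0,0,0]
  ]
}}

```text
time: 14.72
tool_pos: [492.9, -118.7, 140.7]
tcp_rot: [-0.701, 1.57, -0.483]
contact_force: [-0.3, 0.5, 0.5]
grip_width: 0.8
```

Call:
{"method": "send_rows", "body": {
  "moves": [
    [0,0,6,0],
    [0,0,6,0],
    [0,0,5,0],
    [0,0,5,0],
    [0,0,4,0],
    [0,0,4,0],
    [0,0,0,0]
  ]
}}

```text
time: 15.6
tool_pos: [521.2, -110.2, 140.7]
tcp_rot: [2.558, 1.571, 2.778]
contact_force: [-2.1, -0.5, 1.6]
grip_width: 0.7
```

```bash
python3 -c "
from h import *
from plant import get_obs
o=get_obs();print(o['time'],loc(o))"
```

```text
15.6 [-1.98407157e+01 -9.27920270e+01  1.40677478e+02 -2.19315984e+00
 -8.80552368e-03  1.59313174e+00]
```

Call:
{"method": "send_rows", "body": {
  "moves": [
    [0,0,5,0],
    [0,0,5,0],
    [0,0,5,0],
    [0,0,5,0],
    [0,0,4,0],
    [0,0,0,0]
  ]
}}

```text
time: 16.35
tool_pos: [544.7, -104.8, 140.4]
tcp_rot: [2.115, 1.57, 2.334]
contact_force: [-1.4, 0.2, 1.2]
grip_width: 0.5
```

Call:
{"method": "send_rows", "body": {
  "moves": [
    [0,0,3,0],
    [0,0,2,0],
    [0,0,2,0],
    [0,0,0,0]
  ]
}}

```text
time: 16.85
tool_pos: [551.5, -103.4, 140.6]
tcp_rot: [1.737, 1.571, 1.956]
contact_force: [-2.5, 0.5, -1.0]
grip_width: 0.3
```

```bash
python3 -c "
from h import *
from plant import get_obs
o=get_obs();print(o['time'],loc(o))"
```

```text
16.85 [ 11.20163325 -92.73449789 140.62403165  -2.31516251   1.01848675
  -0.96647452]
```

Call:
{"method": "send_rows", "body": {
  "moves": [
    [0,0,2,0],
    [0,0,1,0],
    [0,0,1,0],
    [0,0,0,0]
  ]
}}

```text
time: 17.35
tool_pos: [555.4, -102.7, 140.7]
tcp_rot: [-0.308, 1.571, -0.089]
contact_force: [-2.4, 0.1, -2.2]
grip_width: 0.5
```

Call:
{"method": "send_rows", "body": {
  "moves": [
    [0,0,1,0],
    [0,0,1,0],
    [0,0,1,0],
    [0,0,0,0]
  ]
}}

```text
time: 17.85
tool_pos: [557.7, -102.0, 140.4]
tcp_rot: [2.818, 1.569, 3.037]
contact_force: [-4.9, -1.4, -1.6]
grip_width: 0.7
```

Call:
{"method": "send_rows", "body": {
  "moves": [
    [0,0,1,0],
    [0,0,1,0],
    [0,0,1,0],
    [0,0,0,0]
  ]
}}

```text
time: 18.35
tool_pos: [558.9, -101.7, 140.2]
tcp_rot: [2.946, 1.565, -3.118]
contact_force: [-11.1, -2.9, 0.5]
grip_width: 0.6
```

Call:
{"method": "send_rows", "body": {
  "moves": [
    [0,0,1,0],
    [0,0,1,0],
    [0,0,0,0]
  ]
}}

```text
time: 18.73
tool_pos: [559.5, -101.5, 140.1]
tcp_rot: [2.967, 1.562, -3.097]
contact_force: [-16.4, -4.8, 3.5]
grip_width: 0.5
```

Call:
{"method": "send_rows", "body": {
  "moves": [
    [0,0,-8,0],
    [0,0,-12,0],
    [-30,0,0,0],
    [-40,0,0,0],
    [-18,25,15,0],
    [0,40,40,0],
    [0,35,30,0],
    [0,10,0,0]
  ]
}}

```text
time: 19.73
tool_pos: [603.8, 23.1, 228.8]
tcp_rot: [0.054, 1.568, 0.276]
contact_force: [0.6, -0.3, -0.7]
grip_width: 0.4
```

Call:
{"method": "send_rows", "body": {
  "moves": [
    [0,0,0,0],
    [0,0,0,0]
  ]
}}

```text
time: 19.98
tool_pos: [602.4, 19.4, 229.1]
tcp_rot: [-0.672, 1.57, -0.454]
contact_force: [0.4, -1.2, 0.4]
grip_width: 0.7
```

Run:
```python
from h import *
from plant import get_obs,capture
import cv2
o=get_obs();c=capture("wrist");print(o["time"],loc(o))
im=cv2.resize(np.ascontiguousarray(c["image"][:,:,::-1]),(800,600),interpolation=cv2.INTER_CUBIC)
cv2.imwrite("pics/w3.png",im)
f=lambda P:(wproj(o,c,W(PW,P))*1.5625).round(1)
for s in(.2,.23,.26):
  for a in (.17,.2):print(s,a,f(lever(s,a,172)))
print(f(ball(.66)),f(ball(.62)),f([[-45,-111,96],[-45,-19,96],[45,-111,96],[45,-19,96]]))
```

```text
19.975 [ 8.73622619e+01  1.62891528e+01  2.29077043e+02  8.00155772e-02
 -1.28881863e+00  4.49523671e-01]
0.2 0.17 [[158.7 221. ]]
0.2 0.2 [[148.9 220.7]]
0.23 0.17 [[162.  231.7]]
0.23 0.2 [[152.4 231.4]]
0.26 0.17 [[165.5 242.1]]
0.26 0.2 [[156.  241.7]]
[[516.5  80.2]] [[516.5  87.8]] [[189.6  69.7]
 [342.3  70. ]
 [207.9 220.1]
 [347.2 220.4]]
```

View pics/w3.png

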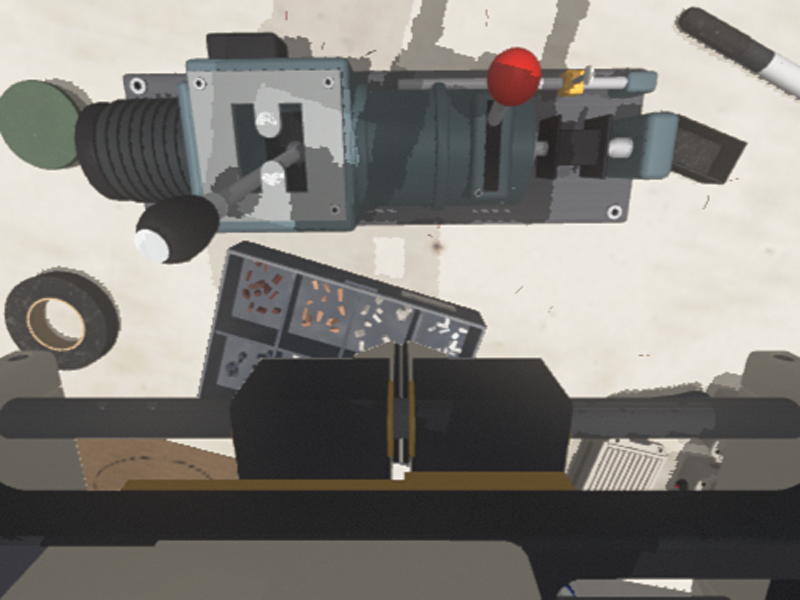

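Run:
```python
from h import *
from plant import get_obs,capture
import cv2
o=get_obs();c=capture("wrist")
f=lambda P:(wproj(o,c,W(PW,P))*1.5625).round(0)[0]
for r in(0,40,60,75,90,128,150,172):print(r,f(lever(.26,.2,r)),f(lever(.26,.05,r)))
im=c["image"][:,:,::-1][35:175,80:240]
cv2.imwrite("pics/w4.png",cv2.resize(im,None,fx=4.2,fy=4.2,interpolation=cv2.INTER_CUBIC))
```

```text
0 [299. 152.] [299. 152.]
40 [277. 165.] [285. 165.]
60 [265. 173.] [277. 173.]
75 [254. 180.] [270. 180.]
90 [243. 187.] [263. 187.]
128 [209. 209.] [241. 209.]
150 [185. 224.] [225. 225.]
172 [156. 242.] [206. 243.]
```

View pics/w4.png

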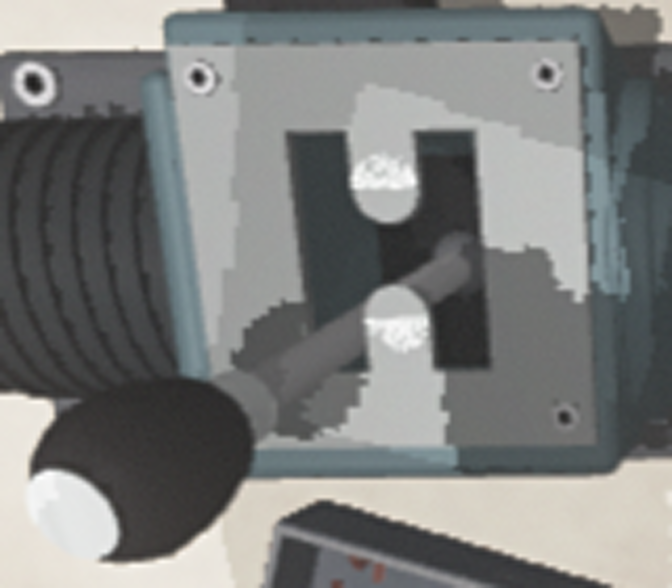

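The lever shaft runs from the pivot under the far tongue and out through the far right slot. Its cap at (152,246) matches the prediction for third, (156,242). Clutch next.

Call:
{"method": "send_rows", "body": {
  "moves": [
    [0,10,-30,0],
    [0,15,-45,0],
    [0,15,-45,0],
    [0,15,-30,0],
    [0,4,-9,0],
    [35,0,0,0],
    [40,0,0,0],
    [22,0,0,0]
  ]
}}

```text
time: 21.08
tool_pos: [434.8, 43.0, 130.2]
tcp_rot: [2.883, 1.57, 3.102]
contact_force: [0.5, -0.6, 0.4]
grip_width: 0.4
```

Call:
{"method": "send_rows", "body": {
  "moves": [
    [0,0,0,0]
  ]
}}

```text
time: 21.2
tool_pos: [434.5, 43.1, 130.6]
tcp_rot: [2.843, 1.568, 3.062]
contact_force: [-1.2, 0.7, -0.0]
grip_width: 0.3
```

```bash
python3 -c "
from h import *
from plant import get_obs
o=get_obs();print(o['time'],loc(o))"
```

```text
21.2 [-7.15470183e+01  7.55958256e+01  1.30578459e+02 -1.05651844e+00
  9.21235929e-01 -2.31001201e-02]
```

Call:
{"method": "send_rows", "body": {
  "moves": [
    [0,0,6,0],
    [0,0,7,0],
    [0,0,8,0],
    [0,0,8,0],
    [0,0,8,0],
    [0,0,8,0],
    [0,0,8,0],
    [0,0,8,0]
  ]
}}

```text
time: 22.2
tool_pos: [494.8, 57.1, 131.7]
tcp_rot: [0.704, 1.571, 0.923]
contact_force: [-3.7, -0.3, 1.6]
grip_width: 0.1
```

Call:
{"method": "send_rows", "body": {
  "moves": [
    [0,0,6,0],
    [0,0,4,0],
    [0,0,3,0],
    [0,0,2,0],
    [0,0,2,0],
    [0,0,1,0],
    [0,0,0,0]
  ]
}}

```text
time: 23.08
tool_pos: [511.8, 60.8, 131.8]
tcp_rot: [0.01, 1.57, 0.229]
contact_force: [-1.7, -0.7, -1.4]
grip_width: 0.5
```

```bash
python3 -c "
from h import *
from plant import get_obs
o=get_obs();print(o['time'],loc(o))"
```

```text
23.075 [  7.82496989  76.19444719 131.78157589  -1.83625277  -0.30731895
  -1.40601937]
```

Call:
{"method": "send_rows", "body": {
  "moves": [
    [0,0,1,0],
    [0,0,1,0],
    [0,0,1,0],
    [0,0,1,0],
    [0,0,0,0]
  ]
}}

```text
time: 23.7
tool_pos: [512.6, 61.0, 131.5]
tcp_rot: [3.102, 1.564, -2.961]
contact_force: [-13.3, -4.6, 4.8]
grip_width: 0.2
```

Call:
{"method": "send_rows", "body": {
  "moves": [
    [0,0,1,0],
    [0,0,1,0],
    [0,0,0,0]
  ]
}}

```text
time: 24.08
tool_pos: [512.9, 61.1, 131.4]
tcp_rot: [3.105, 1.56, -2.959]
contact_force: [-18.7, -6.8, 9.0]
grip_width: 0.4
```

Call:
{"method": "send_rows", "body": {
  "moves": [
    [0,0,-10,0],
    [0,0,-20,0],
    [-30,0,-10,0],
    [-40,0,0,0],
    [-40,0,-30,0],
    [0,0,-20,0],
    [0,0,0,0],
    [0,0,0,0]
  ]
}}

```text
time: 25.08
tool_pos: [430.6, 42.6, 241.8]
tcp_rot: [-0.079, 1.569, 0.141]
contact_force: [0.0, 0.3, 0.5]
grip_width: 0.3
```

Run:
```python
from h import *
from plant import get_obs,capture
import cv2
o=get_obs();print(o['time'],loc(o))
a=capture("scene")["image"][:,:,::-1][170:320,180:410]
cv2.imwrite("pics/a5.png",cv2.resize(a,None,fx=3.4,fy=3.4,interpolation=cv2.INTER_CUBIC))
f=lambda P:((proj("scene",W(PW,P))-[180,170]+.5)*3.4-.5).round(1)
for s in(.22,.26):print(s,f(lever(s,.2,172)))
for b in(0,.04,.08):print(b,f(ball(b)))
```

```text
25.075 [-7.53743613e+01  7.59144085e+01  2.41845794e+02  7.67105891e-02
  2.97845849e-01  5.46444484e-01]
0.22 [[584.7 119.4]]
0.26 [[588.3 116.2]]
0 [[376.   76.8]]
0.04 [[373.4  77.9]]
0.08 [[370.8  79.2]]
```

View pics/a5.png

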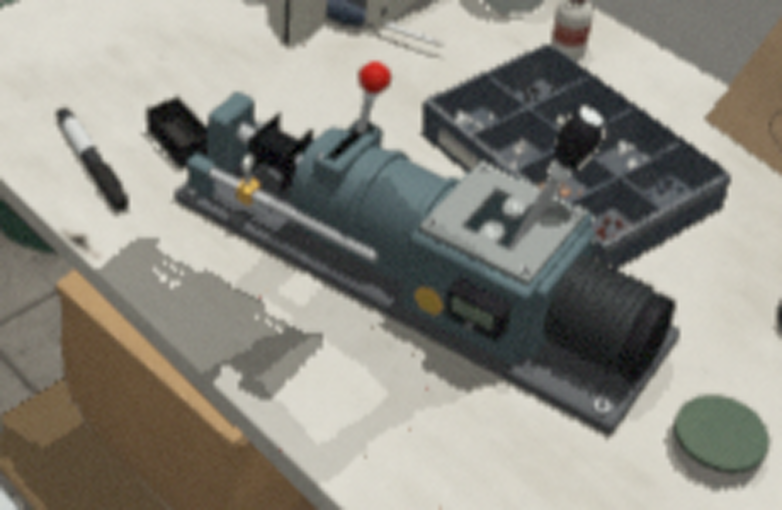

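The ball at (375,76) is in, and the knob cap at (591,116) is home in third. The bystanders are untouched, so I'm handing in.

```bash
python3 -c "
from plant import close_job
print(close_job())"
```

```text
the job is handed in; nothing more can be done
None
```

The winder is in third with the clutch back in, and I handed the job in at about 25 s. With the shut fingers only, I:
1. pushed the clutch lever back to its stop;
2. took the gear lever forward to neutral;
3. took it across to the right and forward to its stop;
4. pushed the clutch lever forward to its stop.

**Forces:** each stop showed as a clear force rise of about 14 to 20 N with the fingers no longer moving. The wrist force never read above about 22 N.

**Last checks:** in the final scene picture the clutch ball was at (375,76), against a predicted (376,77) for fully in. The gear knob cap was at (591,116), against (588,116) for third. The tub, marker and tin looked to be where they started, and the arm was clear with no contact force.

**Disagreements:** the sideways push ran about 4 mm past my estimate without meeting a clear stop. A picture then suggested the lever was already slightly forward, but later contact from behind didn't bear that out. The close-up taken before the clutch went in showed the lever in the far right slot. The first overview fit was also about 2 mm off, and I corrected it from the wrist camera.

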